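Fit the four-cell holder in the spectrophotometer

ROBOT

A 7-joint arm with a two-finger parallel gripper is mounted at the origin on the work surface. World frame = base frame: x ahead of the robot, y to its left, z up, the work surface at z = 0. Lengths are in mm, angles in rad, forces in N, time in s.
With the tool pointing down it reaches from about 400 to 875 mm from the base axis. Payload 4.4 kg.
Tool frame: the origin (TCP) lies at the very end of the fingers, on their centre line; the grasp point (between the pads) lies ctrl.grip_depth behind it (ctrl.grip_depth is the distance from the TCP to the grasp point, in mm); y points along the fingers, x is the direction in which the jaws open and shut, and the axes are right-handed (so a half turn about y gives the same grasp; the last joint's range is limited). The gripper opens to 85 mm and grips with 20 to 120 N. Pads are 22 mm wide; open, the fingers measure 114 mm over their backs; the gripper's body (76 mm by 85 mm) begins 54 mm behind the grasp point. The pads swing forward as they close: fully open they stand 13 mm farther back than shut.
Start: joints at [1.246, 0.628, 0.038, 1.517, -0.027, 0.996, -0.02], TCP at [166.376, -628.36, 231.313] pointing down, gripper open.
Joint ranges: [-3.06, 3.06], [-0.37, 2.12], [-1.25, 1.32], [0.18, 2.47], [-1.1, 4.24], [0.23, 1.98], [-2.94, 2.94]. Speed limits (rad/s): [2.57, 2.57, 3.14, 3.14, 3.14, 3.14, 3.14].

INTERFACE

Orientations are given as [roll, pitch, yaw] about the fixed x, y, z axes, in that order (R = Rz(yaw) Ry(pitch) Rx(roll)).
In Python, from cell import ctrl gives the robot as it stands.
- The arm moves only by the tool apply_moves, never from a script. Its argument "motion" is a list of rows, each a list of 5 numbers: the shift along the tool's x, y, z in cm, then the turn about the tool's y in rad, then the finger opening in cm, from 0 to 8.54. In form: [[tx, ty, tz, roll, hand], ...]. A call has 1 to 20 rows; each row is the pose to reach, as a shift and turn from the pose commanded when the call began, along the tool's axes at that moment; what a row does not reach only later rows make up. A row lasts 1/8 s, in which the tool goes at most 62.5 mm and 10.7 degrees, less where a joint would pass 70% of its speed; a pose out of reach is approached as far as the arm can. A call with a gripper value outside its range is refused whole. The fingers move at their own pace and stop on an object; the grip force is fixed at half the most. Time passes only in rows, so rows that repeat a pose let the fingers close. It gives the time, the measured TCP pose, the force and the opening at its end, in the units of the state.
- ctrl.read_state(): the state, without advancing time (a new reading comes with each control period).
- ctrl.get_image(name): name is "side" or "top" or "wrist"; returns a dict with "image" (400x640x3 uint8, red, green, blue), "vfov" (degrees; the focal length in pixels is half the picture's height over the tangent of half this angle, whatever the lens; pixels are square), "cx", "cy" (the principal point, pixels), "extrinsics" (4x4, takes a point from world to camera coordinates); the wrist camera has in their place "tool_from_camera" (4x4, takes a point from camera to tool coordinates, whose origin is the TCP and whose axes are the tool frame's). Camera axes: x right, y up, looking along -z (the intrinsics and any distortion apply to the point x, -y, -z); pixel columns grow to the right and rows downward; lengths in mm; the calibration is good to about 2 mm. A picture is of the moment at which its call begins: read the wrist's pose just before it. There is no depth.
- ctrl.finish_job(): hands the job in, once; it reports no verdict.
Trained networks look in a picture, given as the dict that the camera call returned (one of the last four; its "shot" number tells which), for a name from the list of things; names that differ only in an ending like _2 or _b are one class to them, and where a whole thing is asked for, a point or a joint stands for the part that bears it (a point fixed in the world has none). Each returns a list of dicts, best first, with "confidence" (0 to 1); they miss things now and then, are a little off and sometimes report something else, mostly with a low value. They report only what shows in the picture. A call takes as long as a camera call. They do not tell look-alikes from the thing itself.
- ctrl.search_frame(picture, query): "location" ([x, y, z] in mm, in world coordinates, good to about 4 mm: the middle of the surface that is visible of it).
- ctrl.mark_of(picture, query): "location" ([x, y, z] in mm, in world coordinates, good to about 4 mm: a listed point, or the origin of a listed thing).
The state is a dict: "clock": time; "qpos": joint angles; "qd": joint speeds; "tau": joint torques, N m; "eef_pos": TCP position; "tool_rot": TCP orientation; "force": force on the tool from outside, world axes, zero at the start; "torque": the same for the moment, N m; "width": finger opening in mm.
Only numpy, scipy, OpenCV 4.12 (cv2) and the standard library are available. Lean on these libraries where they do the work, as an engineer would, in place of code of your own. Each camera call takes 0.05 s, during which the arm holds its last target.

TASK

Get the spectrophotometer ready to measure with the four-cell holder: slide the cover of its sample compartment right back, lower the holder level over the two locating pins until its base plate lies flat on the compartment floor, then slide the cover fully shut. Keep the holder upright and set it down gently, without dropping or forcing it, and leave the film holder and the other things on the bench where they are.

Things in the scene. Friction and masses are not known exactly. Their poses are not given: they have to be found in the camera images.
- machine: White bench spectrophotometer, fixed, 380 mm wide (y), 445 mm deep (x), flat top deck 195 mm above the bench. Origin on the bench, under the middle of its sample compartment; x points to its rear, z up. Front (display, keys) at x = -145 mm, rear at +300, sides at y = +-190. The compartment's mouth in the deck is 190 mm (x) by 180 mm (y), centred on the origin, walls straight, 95 mm deep.
- seat (a point): Point on the compartment floor, 100 mm above the bench, midway between the two locating pins; axes as the machine (x to the rear). The pins stand on its x axis at -62 and +62 mm: upright steel dowels 8 mm in diameter and 20 mm tall, the upper 7 mm narrowing to a 2.6 mm nose.
- pin_front (a point): Top of the locating pin nearer the machine's front, 120 mm above the bench.
- pin_rear (a point): Top of the locating pin nearer the machine's rear, 120 mm above the bench.
- cover (a joint): Travel of the grey sliding cover of the compartment, m: 0 shut, 0.185 right back (to the machine's rear). It runs flat on the deck in guides 8 mm high, takes 1.5 to 3 N to move slowly, stays where it is left and starts shut or up to 60 mm ajar. Its front edge is 100 mm before seat when shut, 85 mm behind it when right back. A seated holder clears its underside by 10 mm.
- cover_grip (a point): Centre of the upright grip bar at the cover's front edge: 12 mm thick (x), 100 mm wide (y), 28 mm tall. This centre is 215 mm above the bench, the bar's top 229 mm, the cover behind it 201 mm, the deck and cover edge before it at most 201 mm. Axes as seat. Push the bar to the rear to open, to the front to shut. It is 90 mm before seat when shut, 95 mm behind it when right back.
- holder_mid (a point): Centre, 43 mm above the underside, of the loose four-cell holder: a block 90 mm long (x), 28 mm thick (y), its top 35 mm above this point, with four 12.5 mm square glass cells in a row standing 8 mm higher, on a base plate; 86 mm tall in all. x along the row, z up. 0.5 to 0.7 kg, balanced. Grip it across the 28 mm, about 23 mm above this point. Seated, this point is 43 mm above seat.
- holder_foot (a point): Centre of the underside of the four-cell holder's aluminium base plate, 150 x 80 x 8 mm (x, y, z; x along the cells). Two 9.8 mm holes through the plate at x = -62 and +62 mm, beyond the ends of the block, go over the pins; it fits either way round.
- film_mid (a point): Centre, 44 mm above the underside, of the film holder, a bystander on the same kind of base plate but with a single thin upright frame (56 mm wide, 6 mm thick, round window), 88 mm tall in all. x along the plate. It and the four-cell holder may change places.
- cellbox: Bystander: flat black cell case 75 x 120 x 30 mm, origin under its centre.
- washbottle: Bystander: white wash bottle, 68 mm in diameter, 200 mm tall with its spout, origin under its centre.
- rack: Bystander: white tube rack 170 x 90 mm, 114 mm tall with its tubes, origin under its centre.
There are look-alikes about, which are no part of the job. What is shaped like the part that bears holder_mid but pink or purple is not meant.

How it is judged (in metres and radians):
On the way, in this order (a step that is already met when the one before it is completed fails the run):
1. the cover is slid back (value of joint cover above 0.165 m), for 0.1 s.
2. the four-cell holder is down over both pins, flat on the compartment floor (z of holder_mid in the frame of seat below 0.0455 m and horizontal distance between holder_mid and seat below 0.004 m and angle between the x axis of holder_mid and the x axis of seat, either way round below 0.04 rad and angle between holder_mid's own z axis and vertical below 0.03 rad), for 0.2 s.
At the end, for the whole second after the job is handed in: The four-cell holder sits on both pins, flat on the compartment floor (within 2.5 mm of fully down, 4 mm sideways, 0.04 rad of yaw, 0.03 rad of tilt), and the cover is shut to within 6 mm and at rest (all of step 2 and z of holder_mid in the frame of seat above 0.04 m and value of joint cover below 0.006 m and velocity of joint cover below 0.01 m/s); the robot touches nothing.
It fails at once if the four-cell holder is forced: it presses on the machine with more than 100 N (contact force between holder and machine above 100 N).
It fails at once if the four-cell holder is dropped or driven into the compartment: within 30 mm of fully down it moves faster than 0.2 m/s (z of holder_mid in the frame of seat between 0 and 0.073 m and horizontal distance between holder_mid and seat below 0.06 m and linear speed of holder above 0.2 m/s).
It fails at once if the four-cell holder is tipped more than 0.35 rad (angle between holder_mid's own z axis and vertical above 0.35 rad).
It fails at once if the film holder is moved more than 20 mm or tipped (distance of film_mid from where it was at the start of the episode above 0.02 m or angle between film_mid's own z axis and vertical above 0.3 rad).
It fails at once if another thing on the bench is moved more than 20 mm (distance of any of cellbox, washbottle, rack from where it was at the start of the episode above 0.02 m).
It also fails if it takes over 72 s, if anything falls off the work surface, if the arm or the gripper's body presses on something with over 40 N, if the wrist force passes 120 N, or if a joint passes its speed limit or range.

## Working session

There is one attempt and no reset: what is moved stays moved. The work goes in short steps, Python scripts to look and compute and a tool call to move; the robot and the scene stay as the last step left them, time stands still between calls to the robot, and variables do not carry over. Pictures are saved under pics/ and viewed, and the job is handed in when it is done.

Besides the shell and the picture viewer there is one more tool, called after "Emit:" by a JSON object that holds its "name" and its "arguments". apply_moves: Moves the arm, as the interface text tells. Its arguments: {"type":"object","properties":{"motion":{"type":"array","items":{"type":"array","items":{"type":"number"}}}},"required":["motion"]}

```bash
ls -la; mkdir -p pics; cat > h.py <<'E'
import numpy as np, cv2
from cell import ctrl
from scipy.spatial.transform import Rotation as R
def save(p,n): cv2.imwrite('pics/'+n+'.png',p['image'][:,:,::-1])
def st(): 
    s=ctrl.read_state(); return s
E
python3 - <<'E'
from h import *
s=st(); print(s); print(ctrl.grip_depth)
for n in ["side","top","wrist"]:
    p=ctrl.get_image(n); save(p,n+'0'); print(n,{k:v for k,v in p.items() if k!='image'})
    for q in ["machine","seat","pin_front","pin_rear","cover_grip","holder_mid","holder_foot","film_mid","cellbox","washbottle","rack"]:
        try:
            r=ctrl.mark_of(p,q)
            for d in r[:3]: print(n,q,np.round(d['location'],1),round(d['confidence'],2))
        except Exception as e: print(q,e)
E
```

```text
total 12
drwxr-xr-x  3 agent agent 4096 Dec  6 03:49 .
drwxr-xr-x 23 root  root  4096 Dec  6 03:49 ..
drwxr-xr-x  2 agent agent 4096 Dec  6 03:49 pics
{'clock': 0.0, 'qpos': array([ 1.24620745,  0.62936388,  0.03842305,  1.51838864, -0.02700567,
        0.99628406, -0.02000405]), 'qd': array([-0.00103919,  0.00070024, -0.00072438, -0.00031119,  0.00157473,
       -0.00030523,  0.00096456]), 'tau': array([ 5.39496232e-04, -5.63404047e+01,  1.22623801e+00, -1.93441486e+01,
        1.08669096e-02,  1.03110331e-02, -2.11395326e-05]), 'eef_pos': array([ 166.21892694, -627.73195177,  230.37063243]), 'tool_rot': array([-1.57080723,  0.00192653, -1.31199978]), 'force': array([-0.36399507,  0.01240152, -0.42561591]), 'torque': array([0.02000069, 0.02731189, 0.01665752]), 'width': 85.93142846616747}
18.700000000000003
side {'vfov': 44.76991443397998, 'cx': 321.87272226293294, 'cy': 200.0360748471489, 'extrinsics': array([[ 9.98335637e-01, -5.47196922e-02,  1.82129544e-02,
        -5.09258580e+02],
       [ 3.07254823e-02,  7.71918979e-01,  6.34977980e-01,
        -2.35626013e+02],
       [-4.8
[... 1593 characters left out ...]
 0.96
top holder_foot [414.2 157.7   1.7] 0.93
top holder_foot [265.6 360.9   1.2] 0.91
top film_mid [635.8 261.3  41.8] 0.87
top washbottle [408.8 575.6  -0.6] 0.86
top washbottle [ 544.6 -211.2   96.6] 0.37
top rack [589.8 503.6   1.2] 0.59
wrist {'vfov': 62.29816414968363, 'cx': 316.7555786286156, 'cy': 198.19506512964097, 'tool_from_camera': array([[ 9.99999714e-01, -1.71326881e-04,  7.36789809e-04,
        -2.08985072e-01],
       [ 7.55855199e-04,  2.64833600e-01, -9.64293831e-01,
        -1.43781982e+02],
       [-2.99172425e-05,  9.64294112e-01,  2.64833653e-01,
         6.69413123e+01],
       [ 0.00000000e+00,  0.00000000e+00,  0.00000000e+00,
         1.00000000e+00]]), 'shot': 3}
```

View pics/side0.png

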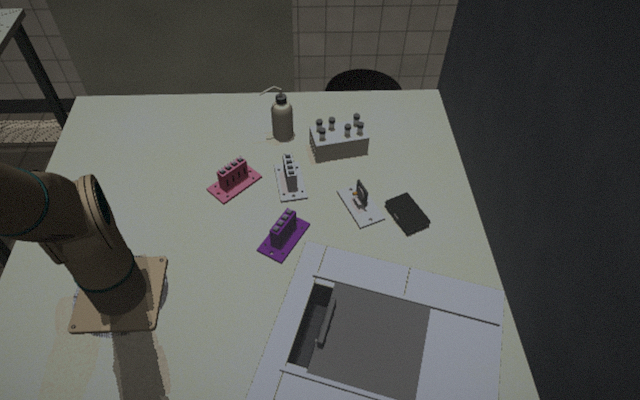

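View pics/top0.png

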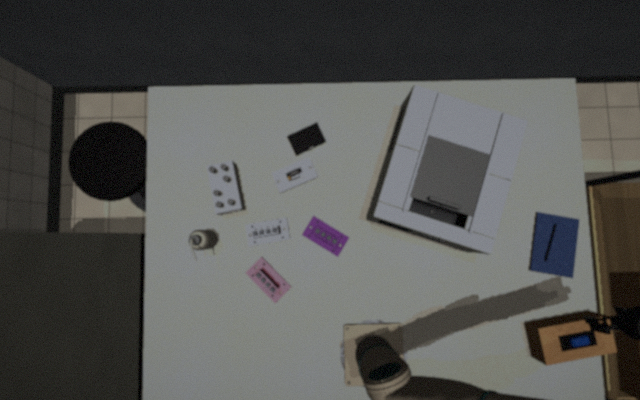

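View pics/wrist0.png

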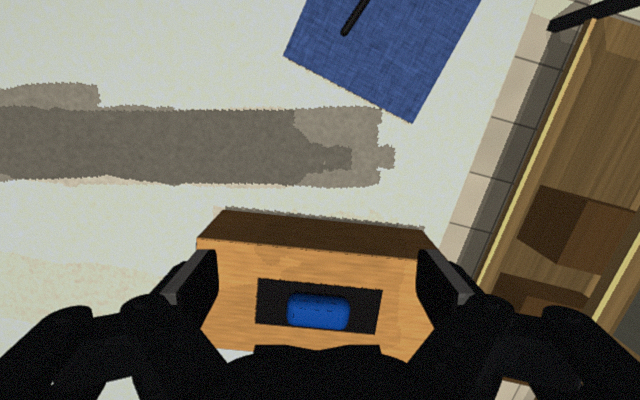

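The side view shows the wanted white four-cell holder at (290,177), with the pink one at (234,177) and the purple one at (283,235). The film holder is at (361,202). The machine is at lower right, with the grip bar at (326,318) and the cover about 50 mm ajar. I'll enlarge the machine and the holder to measure their yaw.

```bash
cat >> h.py <<'E'
def K(p):
    f=200/np.tan(np.radians(p['vfov'])/2); return f,p['cx'],p['cy']
def ray(p,u,v,T=None):
    # T: world_from_camera
    f,cx,cy=K(p)
    if T is None: T=np.linalg.inv(p['extrinsics'])
    d=np.array([(u-cx)/f,-(v-cy)/f,-1.0])
    return T[:3,3],T[:3,:3]@d
def atz(p,u,v,z,T=None):
    o,d=ray(p,u,v,T); return o+d*(z-o[2])/d[2]
def proj(p,X,T=None):
    f,cx,cy=K(p)
    E=p['extrinsics'] if T is None else np.linalg.inv(T)
    c=E[:3,:3]@np.asarray(X,float)+E[:3,3]; return np.array([cx+f*c[0]/-c[2], cy-f*c[1]/-c[2]])
def wristT(p,s):
    M=np.eye(4);M[:3,:3]=R.from_euler('xyz',s['tool_rot']).as_matrix();M[:3,3]=s['eef_pos']
    return M@p['tool_from_camera']
E
python3 - <<'E'
from h import *
im=cv2.imread('pics/top0.png')
def crop(im,x0,y0,w,h,s,n): cv2.imwrite('pics/'+n+'.png',cv2.resize(im[y0:y0+h,x0:x0+w],None,fx=s,fy=s,interpolation=cv2.INTER_CUBIC))
crop(im,370,80,160,180,3.3,'topm')
crop(im,240,200,120,70,6,'toph')
E
```

```text
(no output)
```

View pics/topm.png

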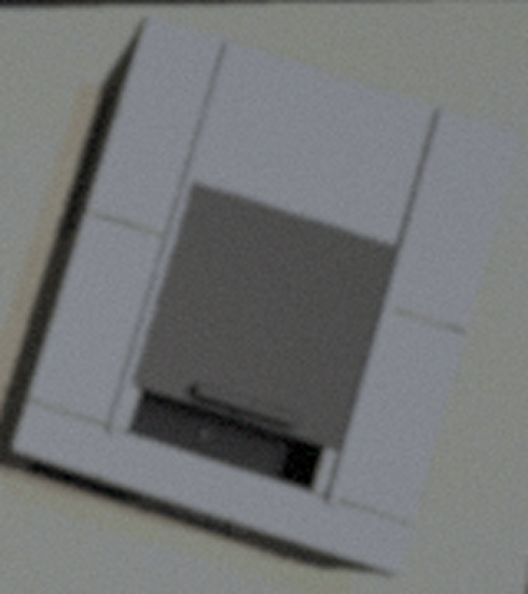

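View pics/toph.png

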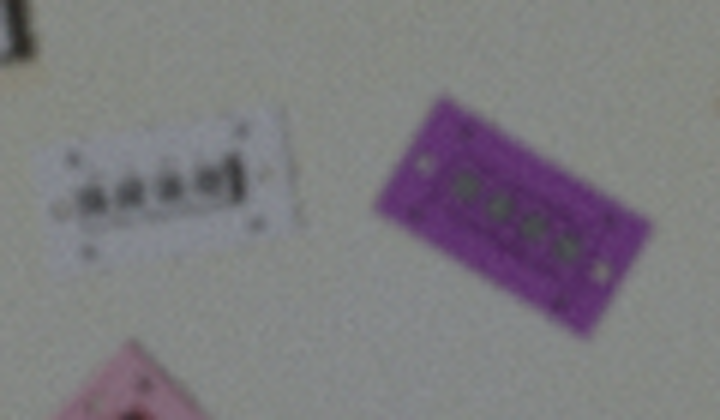

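```bash
python3 - <<'E'
from h import *
p=ctrl.get_image('top')
def z(u,v,h): return atz(p,(u+.5)/3.3-.5+370,(v+.5)/3.3-.5+80,h)
P={k:z(*a) for k,a in dict(RL=(147,20,195),FL=(12,448,195),FR=(398,575,195),RR=(520,135,195),mFL=(132,430,195),mFR=(325,490,195),gL=(192,388,229),gR=(293,422,229),cRL=(192,185,201),cRR=(396,245,201),cFL=(133,386,201),cFR=(342,450,201),pin=(207,435,120)).items()}
for k in P: print(k,P[k].round(1))
def yaw(a,b): d=P[b]-P[a]; return np.arctan2(d[1],d[0]), np.hypot(*d[:2])
print(yaw('FL','RL'),yaw('FR','RR'),yaw('FR','FL'),yaw('cFL','cRL'),yaw('cFR','cRR'),yaw('cRR','cRL'),yaw('mFR','mFL'),yaw('gR','gL'))
# holder: hole centers on plate z=8
def zh(u,v,h): return atz(p,(u+.5)/6-.5+240,(v+.5)/6-.5+200,h)
a=zh(62,210,8);b=zh(265,174,8); print(a,b,(a+b)/2,np.linalg.norm(a-b),np.arctan2((a-b)[1],(a-b)[0]))
c=[zh(*q,8) for q in ((40,148),(284,105),(298,226),(52,272))]; print(np.mean(c,0)); 
print(np.linalg.norm(c[0]-c[1]),np.linalg.norm(c[1]-c[2]),np.arctan2(*(c[0]-c[1])[[1,0]]),np.arctan2(*(c[3]-c[2])[[1,0]]))
E
```

```text
RL [ 880.2 -135.8  195. ]
FL [469.9  10.7 195. ]
FR [ 343.1 -343.5  195. ]
RR [ 758.5 -489.7  195. ]
mFL [ 483.9 -102.4  195. ]
mFR [ 423.4 -280.4  195. ]
gL [ 518.9 -150.5  229. ]
gR [ 485.6 -241.1  229. ]
cRL [ 715.  -169.1  201. ]
cRR [ 652.8 -359.8  201. ]
cFL [ 524.7 -103.8  201. ]
cFR [ 460.1 -296.1  201. ]
pin [ 481.6 -196.2  120. ]
(np.float64(-0.34308613916417957), np.float64(435.7256495332964)) (np.float64(-0.33824371306619083), np.float64(440.3684212986089)) (np.float64(1.2271846953325318), np.float64(376.260875526578)) (np.float64(-0.3304902612494556), np.float64(201.21375389421075)) (np.float64(-0.31912538524637524), np.float64(202.9060168358889)) (np.float64(1.2551523637432835), np.float64(200.61880308393341)) (np.float64(1.2429973146027713), np.float64(187.96515578947188)) (np.float64(1.218430063693451), np.float64(96.53304140994274))
[421.51176045 423.48752355   8.        ] [439.76779041 303.00558479   8.        ] [430.63977543 363.24655417   8.        ] 121.8572123278936 1.721177416285066
[433.17433881 360.2276876    8.        ]
146.8527091956382 72.2779936492618 1.7208614708024503 1.729837720256744
```

```bash
cat >> h.py <<'E'
def rel(target, s=None, yaw=None, dpitch=0):
    """tool-frame shift (cm) and roll to reach target xyz (mm) / tool yaw"""
    s=s or st(); Rm=R.from_euler('xyz',s['tool_rot']).as_matrix()
    d=Rm.T@(np.asarray(target,float)-s['eef_pos'])/10
    r=0 if yaw is None else -((yaw-s['tool_rot'][2]+np.pi)%(2*np.pi)-np.pi)
    return np.round(np.r_[d,r],3)
SEAT=np.array([540.5,-215.]); MY=-0.338
def m2w(x,y,z,seat=SEAT,my=MY):
    c,s=np.cos(my),np.sin(my); return np.array([seat[0]+c*x-s*y,seat[1]+s*x+c*y,z])
E
python3 - <<'E'
from h import *
s=st(); yaw=MY-np.pi/2
print(m2w(-85,0,209),yaw)
print('above',rel(m2w(-85,0,260),s,yaw)); print('down',rel(m2w(-85,0,210),s,yaw)); print(m2w(100,0,0),m2w(-85,0,0))
E
```

```text
[ 460.30932093 -186.81392205  209.        ] -1.9087963267948966
above [-35.161  -2.867  39.714   0.597]
down [-35.161   2.133  39.714   0.597]
[ 634.84197538 -248.16009171    0.        ] [ 460.30932093 -186.81392205    0.        ]
```

Emit:
{"name": "apply_moves", "arguments": {"motion": [[0,-4,0,0,0],[-7,-4,8,0.1,0],[-11,-4,12.4,0.2,0],[-14.5,-4,16.4,0.3,0],[-18,-4,20.4,0.4,0],[-21.5,-4,24.4,0.5,0],[-25,-4,28.2,0.6,0],[-28.5,-4,32.2,0.6,0],[-32,-4,36.2,0.6,0],[-35.2,-4,39.7,0.6,0],[-35.2,-4,39.7,0.6,0],[-35.2,-4,39.7,0.6,0]]}}

```text
clock: 3.35
eef_pos: [459.7, -187.0, 271.4]
tool_rot: [-1.571, -0.001, -1.912]
force: [-0.7, 0.2, -1.6]
width: -0.3
```

```bash
python3 - <<'E'
from h import *
s=st(); p=ctrl.get_image('wrist'); save(p,'w1'); print(s['clock'],s['eef_pos'],s['tool_rot'],s['width'],s['force'],s['qpos'].round(2))
T=wristT(p,s)
for q in ["cover_grip","pin_front","seat","pin_rear"]:
    for d in ctrl.mark_of(p,q)[:2]: print(q,np.round(d['location'],1),round(d['confidence'],2),proj(p,d['location'],T).round())
E
```

```text
3.35 [ 459.6990701  -187.02136818  271.35767382] [-1.57093297e+00 -7.07616768e-04 -1.91212845e+00] -0.3129487534234352 [-0.69099841  0.22240796 -1.55433783] [ 0.25  0.36  0.11  1.89 -0.05  0.9  -1.53]
cover_grip [ 503.4 -201.   217.5] 0.96 [315. 144.]
pin_front [ 485.5 -192.6  120.9] 0.59 [313. 155.]
```

View pics/w1.png

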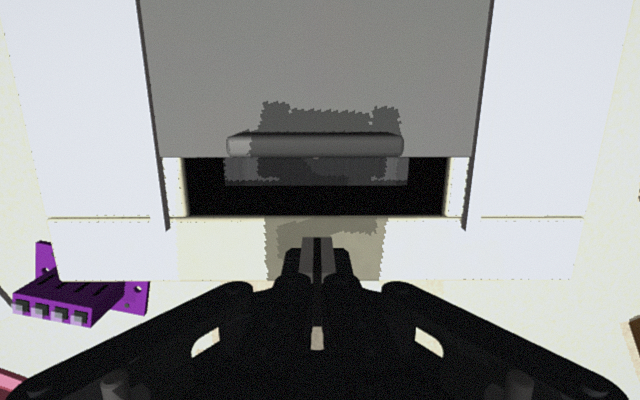

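The wrist view shows the bar centred at (315,145) and square to the gripper, with the mouth in front of it. I'll lower in front of the bar and push it slowly to the rear.

Emit:
{"name": "apply_moves", "arguments": {"motion": [[0,3,0,0,0],[0,5,0,0,0],[0,6.1,0,0,0],[0,6.1,1.5,0,0],[0,6.1,2.5,0,0],[0,6.1,3.5,0,0],[0,6.1,4.5,0,0],[0,6.1,5.5,0,0],[0,6.1,6.7,0,0],[0,6.1,7.9,0,0],[0,6.1,9.1,0,0],[0,6.1,10.3,0,0],[0,6.1,11.5,0,0],[0,6.1,12.7,0,0],[0,6.1,13.7,0,0],[0,6.1,14.5,0,0],[0,6.1,15.2,0,0],[0,6.1,15.7,0,0],[0,6.1,15.7,0,0]]}}

```text
clock: 5.98
eef_pos: [608.7, -239.1, 210.2]
tool_rot: [-1.57, 0.0, -1.912]
force: [-0.2, 0.8, -1.1]
width: 0.1
```

```bash
python3 - <<'E'
from h import *
s=st(); p=ctrl.get_image('wrist'); save(p,'w2'); print(s['clock'],s['eef_pos'],s['tool_rot'],s['width'],s['force'])
T=wristT(p,s)
for n in ['wrist','top']:
  if n=='top': p=ctrl.get_image('top'); save(p,'t2'); T=None
  for q in ["cover_grip","pin_front","seat","pin_rear","machine"]:
    for d in ctrl.mark_of(p,q)[:2]: print(q,np.round(d['location'],1),round(d['confidence'],2),proj(p,d['location'],T).round())
E
```

```text
5.975 [ 608.71818845 -239.06560493  210.24628846] [-1.56973608e+00  2.19956096e-04 -1.91192760e+00] 0.13950389807369423 [-0.16189909  0.78712159 -1.0804061 ]
cover_grip [ 623.6 -244.2  212.5] 0.91 [317. 224.]
pin_front [ 479.9 -189.8  118. ] 0.98 [313. 357.]
cover_grip [ 626.5 -242.7  217.9] 0.78 [455. 162.]
pin_front [ 483.2 -196.5  116.6] 0.66 [432. 211.]
seat [ 543.3 -213.   100.8] 0.79 [435. 193.]
pin_rear [ 600.8 -235.5  118.6] 0.89 [442. 175.]
machine [ 543.5 -215.4    1.4] 0.95 [427. 196.]
```

View pics/w2.png

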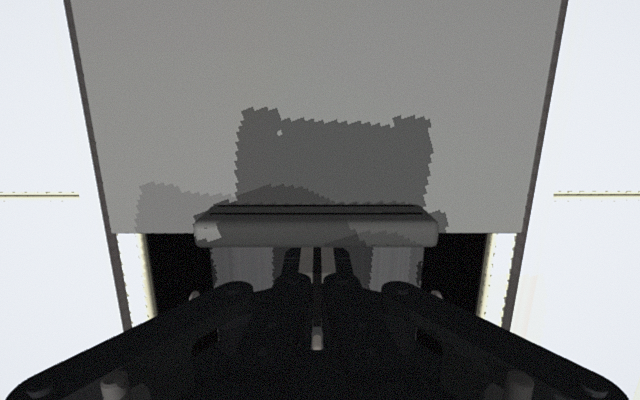

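View pics/t2.png

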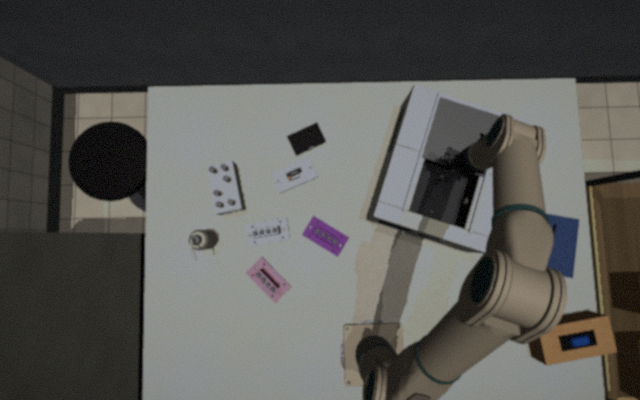

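Emit:
{"name": "apply_moves", "arguments": {"motion": [[0,0,0.5,0,0],[0,0,0.5,0,0],[0,0,-1.5,0,0],[0,-3,-2,0,0],[0,-8,-5,0,0],[0,-10,-10,0,0],[0,-10,-15,0,0],[0,-10,-17,0,0],[0,-10,-17,0,0],[0,-10,-17,0,0],[0,-10,-17,0,0]]}}

```text
clock: 7.95
eef_pos: [448.8, -182.5, 310.1]
tool_rot: [-1.57, -0.0, -1.912]
force: [0.2, 1.4, -1.2]
width: -0.0
```

```bash
python3 - <<'E'
from h import *
s=st(); p=ctrl.get_image('wrist'); save(p,'w3'); print(s['clock'],s['eef_pos'],s['tool_rot'],s['width'],s['force'])
T=wristT(p,s)
for q in ["cover_grip","pin_front","seat","pin_rear","machine"]:
    for d in ctrl.mark_of(p,q)[:2]: print(q,np.round(d['location'],1),round(d['confidence'],2),proj(p,d['location'],T).round())
E
```

```text
7.95 [ 448.8368486  -182.45627199  310.13208851] [-1.57034965e+00 -8.31664016e-05 -1.91195474e+00] -0.0164749274788588 [ 0.20823254  1.40261846 -1.15617327]
seat [ 542.7 -213.6  101.8] 0.89 [315.  74.]
machine [ 541.8 -215.3   -1.8] 0.66 [317.  82.]
```

View pics/w3.png

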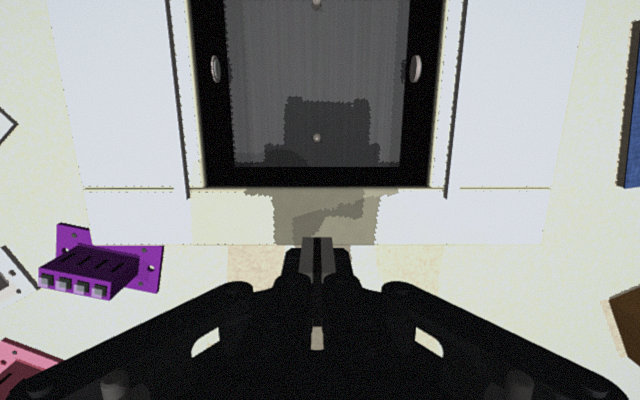

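```bash
python3 - <<'E'
from h import *
im=cv2.imread('pics/w3.png'); cv2.imwrite('pics/w3z.png',np.vstack([cv2.resize(im[0:24,287:347],None,fx=10,fy=10,interpolation=cv2.INTER_CUBIC),cv2.resize(im[120:156,287:347],None,fx=10,fy=10,interpolation=cv2.INTER_CUBIC)]))
E
```

```text
(no output)
```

View pics/w3z.png

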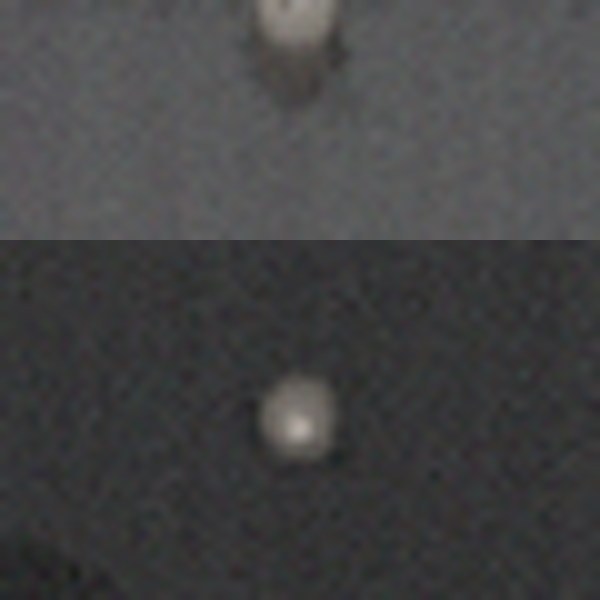

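```bash
python3 - <<'E'
from h import *
s=st(); p=ctrl.get_image('wrist'); T=wristT(p,s)
a=atz(p,316.5,138.0,120,T); b=atz(p,316.2,0.3,120,T); print(s['eef_pos'],a,b,np.linalg.norm(a-b),np.arctan2(*(b-a)[[1,0]]),(a+b)/2)
# mouth front corners at z=195 & line
l=atz(p,85,188,195,T); r=atz(p,549,187.5,195,T); print(l,r,np.arctan2(*(l-r)[[1,0]])-np.pi/2)
im=p['image'].astype(int).sum(2)
# holes on bench film/white at left
p=ctrl.get_image('top'); save(p,'t3')
for q in ["cover_grip","pin_front","seat","pin_rear","machine","holder_mid","holder_foot"]:
    for d in ctrl.mark_of(p,q)[:3]: print(q,np.round(d['location'],1),round(d['confidence'],2),proj(p,d['location']).round())
im=cv2.imread('pics/t3.png'); cv2.imwrite('pics/t3z.png',cv2.resize(im[80:260,370:530],None,fx=3.3,fy=3.3,interpolation=cv2.INTER_CUBIC))
E
```

```text
[ 447.98519849 -182.1947157   310.11884886] [ 483.18783799 -194.07484313  120.        ] [ 598.44236886 -234.74065622  120.        ] 122.21830976293131 -0.3391980469280776 [ 540.81510343 -214.40774968  120.        ]
[514.334632    -7.49766186 195.        ] [ 389.84848933 -359.4028224   195.        ] -0.34001088500469834
cover_grip [ 631.4 -245.8  218. ] 0.89 [456. 160.]
pin_front [ 483.4 -199.6  115.6] 0.76 [433. 211.]
seat [ 544.4 -215.7   99.6] 0.77 [435. 193.]
pin_rear [435.9 359.4  40.6] 0.66 [267. 230.]
pin_rear [635.9 259.2  43.9] 0.66 [294. 172.]
pin_rear [ 603.3 -234.5  119.1] 0.58 [442. 175.]
machine [ 543.7 -215.9    1.3] 0.93 [427. 196.]
machine [ 603.7 -235.4  121.5] 0.42 [442. 174.]
holder_mid [433.9 361.5  40.5] 0.93 [266. 231.]
holder_mid [264.7 362.6  46. ] 0.8 [266. 280.]
holder_mid [409.8 157.7  42.2] 0.61 [325. 236.]
holder_foot [411.4 159.    1. ] 0.94 [324. 236.]
holder_foot [265.5 361.4  -4.8] 0.77 [268. 278.]
holder_foot [433.  360.1  -1.3] 0.73 [268. 231.]
```

View pics/t3z.png

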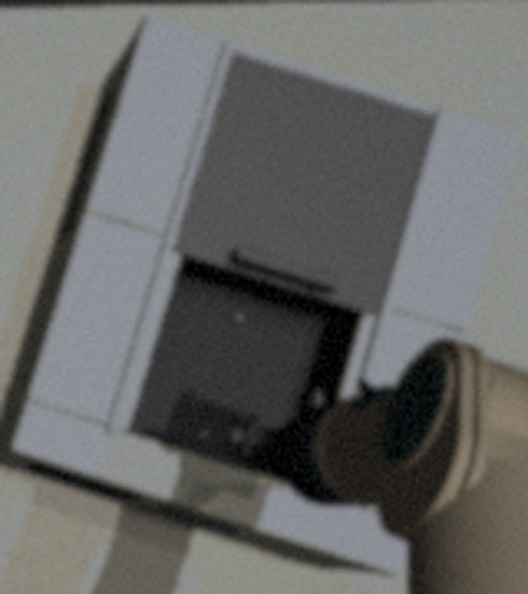

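```bash
python3 - <<'E'
from h import *
for i in range(3):
    s=st(); p=ctrl.get_image('wrist'); T=wristT(p,s)
    g=p['image'][125:150,304:329].astype(float).sum(2); g=cv2.GaussianBlur(g,(0,0),.8); w=np.clip(g-(g.min()+g.max())*.5,0,None)
    yy,xx=np.mgrid[125:150,304:329]; u,v=(w*xx).sum()/w.sum(),(w*yy).sum()/w.sum()
    g=p['image'][0:8,304:329].astype(float).sum(2); w=np.clip(g-(g.min()+g.max())*.5,0,None); xx=np.mgrid[0:8,304:329][1]; u2=(w*xx).sum()/w.sum()
    a=atz(p,u,v,118,T); b=atz(p,u2,0.3,120,T)
    print(s['eef_pos'].round(2),s['tool_rot'].round(4),round(u,2),round(v,2),round(u2,2),a.round(2),b.round(2),np.arctan2(*(b-a)[[1,0]]))
    print(s['clock'], (a+62*np.array([np.cos(-.339),np.sin(-.339),0])).round(2))
save(p,'w3c')
E
```

```text
[ 447.85 -182.17  310.37] [-1.5706 -0.     -1.912 ] 316.3 136.54 316.01 [ 484.37 -194.29  118.  ] [ 598.53 -234.6   120.  ] -0.3394775344629383
8.7 [ 542.84 -214.91  118.  ]
[ 447.8  -182.15  310.34] [-1.5707  0.     -1.9121] 316.27 136.53 316.03 [ 484.34 -194.24  118.  ] [ 598.45 -234.6   120.  ] -0.33991880586622203
8.75 [ 542.81 -214.86  118.  ]
[ 447.84 -182.14  310.34] [-1.5707  0.     -1.912 ] 316.33 136.53 316.11 [ 484.36 -194.28  118.  ] [ 598.46 -234.65  120.  ] -0.34001800038894675
8.8 [ 542.83 -214.9   118.  ]
```

Emit:
{"name": "apply_moves", "arguments": {"motion": [[0,0,3,0,0],[0,0,4,0,0],[0,0,4,0,0],[0,0,4,0,0],[0,0,4,0,0],[0,0,4,0,0]]}}

```text
clock: 9.6
eef_pos: [485.2, -195.4, 310.5]
tool_rot: [-1.571, 0.0, -1.912]
force: [-0.3, 0.1, -0.0]
width: 0.1
```

```bash
python3 - <<'E'
from h import *
for i in range(2):
    s=st(); p=ctrl.get_image('wrist')
save(p,'w4'); np.save('w4.npy',p['image']); T=wristT(p,s); np.save('w4T.npy',T)
print(s['clock'],s['eef_pos'],s['tool_rot'])
im=cv2.imread('pics/w4.png'); 
for i,(z) in enumerate([m2w(-62,0,120),m2w(62,0,120)]): print(proj(p,z,T))
q=[proj(p,m2w(x,0,120),T) for x in (-62,62)]
cv2.imwrite('pics/w4z.png',np.vstack([cv2.resize(im[int(v)-15:int(v)+15,int(u)-30:int(u)+30],None,fx=10,fy=10,interpolation=cv2.INTER_CUBIC) for u,v in q]))
print([(int(u)-30,int(v)-15) for u,v in q])
E
```

```text
9.65 [ 485.25995274 -195.45576145  310.48021084] [-1.57069315e+00  5.09391209e-05 -1.91205776e+00]
[317.22636507 177.89305213]
[316.83819169  47.29386322]
[(287, 162), (286, 32)]
```

View pics/w4z.png

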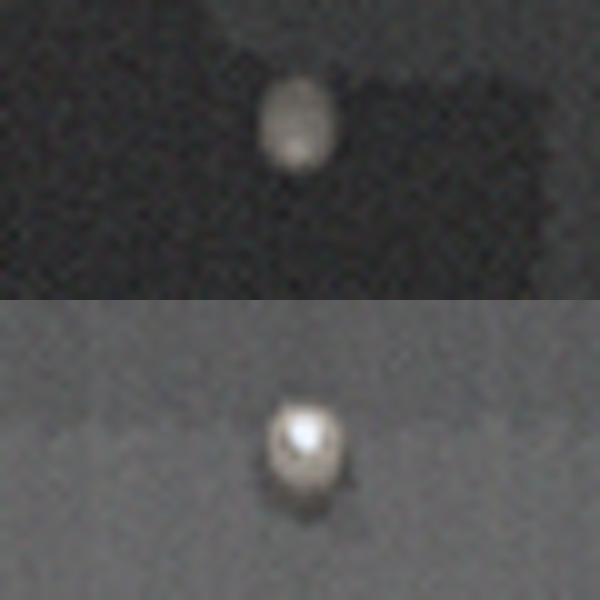

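View pics/w4.png

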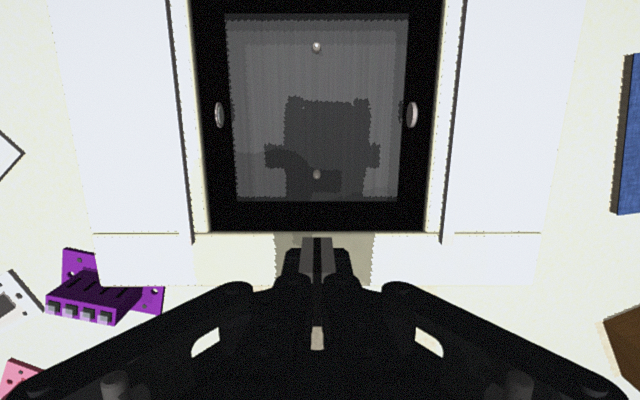

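```bash
python3 - <<'E'
from h import *
p=ctrl.get_image('wrist'); T=np.load('w4T.npy')
a=atz(p,316.4,177.1,120,T)
for vr in (43.5,44,44.5,45): 
    b=atz(p,316.05,vr,120,T); print(a.round(1),b.round(1),np.linalg.norm(a-b).round(1),np.arctan2(*(b-a)[[1,0]]).round(4),((a+b)/2).round(2))
# mouth edges: front z195 row ~ 233
E
```

```text
[ 483.1 -193.9  120. ] [ 602.3 -236.   120. ] 126.4 -0.339 [ 542.69 -214.94  120.  ]
[ 483.1 -193.9  120. ] [ 601.9 -235.8  120. ] 126.0 -0.339 [ 542.49 -214.87  120.  ]
[ 483.1 -193.9  120. ] [ 601.5 -235.7  120. ] 125.6 -0.339 [ 542.28 -214.79  120.  ]
[ 483.1 -193.9  120. ] [ 601.1 -235.5  120. ] 125.1 -0.339 [ 542.08 -214.72  120.  ]
```

```bash
python3 - <<'E'
from h import *
s=st(); print(s['eef_pos']); z=np.array([-np.sin(.15),np.cos(.15)]); t=np.array([432.5,362])-60*z
print(t, rel([*t,310],s,.15), rel([*t,230],s,.15))
E
```

```text
[ 485.40442135 -195.48047902  310.42968189]
[441.46628795 302.67373532] [-4.5474e+01  4.1000e-02 -2.0809e+01 -2.0620e+00] [-45.474   8.041 -20.81   -2.062]
```

Emit:
{"name": "apply_moves", "arguments": {"motion": [[-4,0,-2,-0.15,0],[-9,0,-4,-0.32,4],[-14,0,-6.5,-0.49,8.5],[-19,0,-9,-0.66,8.5],[-24,0,-11.3,-0.84,8.5],[-29,0,-13.6,-1.01,8.5],[-34,0,-15.8,-1.19,8.5],[-39,0,-18,-1.37,8.5],[-43,0,-19.8,-1.55,8.5],[-45.5,0,-20.8,-1.73,8.5],[-45.5,4,-20.8,-1.9,8.5],[-45.5,8,-20.8,-2.06,8.5],[-45.5,8,-20.8,-2.06,8.5],[-45.5,8,-20.8,-2.06,8.5],[-45.5,8,-20.8,-2.06,8.5]]}}

```text
clock: 11.62
eef_pos: [442.8, 303.6, 232.1]
tool_rot: [-1.569, -0.003, 0.146]
force: [-0.1, 0.1, 1.3]
width: 85.1
```

```bash
python3 - <<'E'
from h import *
ctrl.get_image('wrist')
s=st(); p=ctrl.get_image('wrist'); save(p,'w5'); print(s['clock'],s['eef_pos'],s['tool_rot'],s['qpos'].round(2))
T=wristT(p,s); np.save('w5T.npy',T)
for q in ["holder_mid","holder_foot","film_mid"]:
    for d in ctrl.mark_of(p,q)[:2]: print(q,np.round(d['location'],1),round(d['confidence'],2),proj(p,d['location'],T).round())
E
```

```text
11.675 [442.59412539 303.49774031 231.95844594] [-1.56964328 -0.00293444  0.14663492] [-0.32  0.5  -0.49  1.83  0.29  0.88 -0.8 ]
holder_mid [261.1 361.7  43.2] 0.75 [137.  89.]
holder_mid [415.6 155.1  40.3] 0.65 [274. 298.]
holder_foot [ 2.577e+02  3.659e+02 -2.000e-01] 0.98 [155.  87.]
holder_foot [414.8 155.8   1. ] 0.56 [277. 280.]
film_mid [635.8 261.8  43.1] 0.74 [488. 239.]
```

View pics/w5.png

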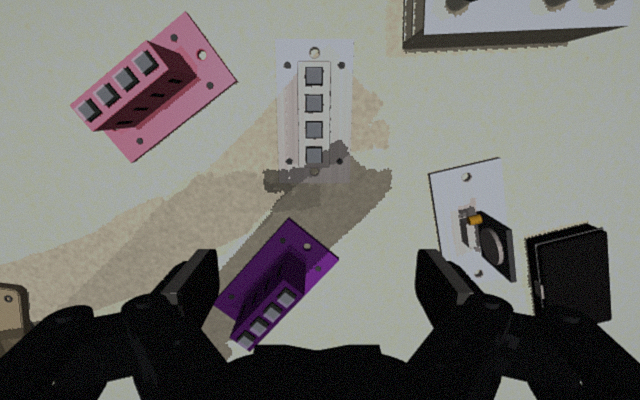

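The target holder is dead ahead at (314,110) with its cells in a column. Pink is at upper left, purple below, and the film holder at (475,225). Next I'll zoom in and measure it.

```bash
python3 - <<'E'
from h import *
im=cv2.imread('pics/w5.png'); cv2.imwrite('pics/w5z.png',cv2.resize(im[30:195,255:375],None,fx=3.6,fy=3.6,interpolation=cv2.INTER_CUBIC))
E
```

```text
(no output)
```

View pics/w5z.png

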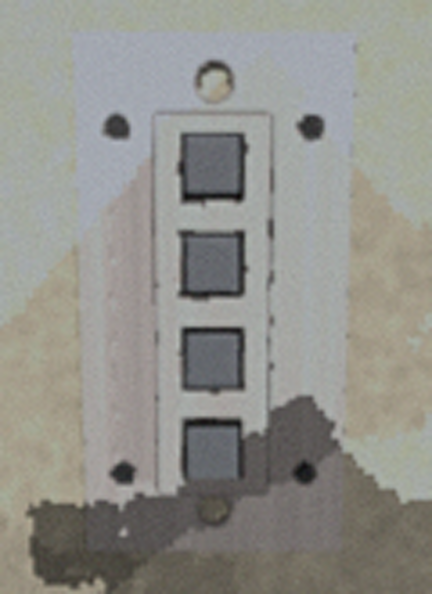

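```bash
python3 - <<'E'
from h import *
p=ctrl.get_image('wrist'); T=np.load('w5T.npy')
g=lambda x,y,z: atz(p,(x+.5)/3.6-.5+255,(y+.5)/3.6-.5+30,z,T)
a,b=g(214,82,8),g(213,508,8); print(a,b,np.linalg.norm(a-b),(a+b)/2,np.arctan2(*(a-b)[[1,0]]))
c=[g(x,y,86) for x,y in ((212,167),(212,264),(212,359),(212.5,451))]; print(np.mean(c,0),np.arctan2(*(c[0]-c[3])[[1,0]]),np.linalg.norm(c[0]-c[3]))
d=[g(x,y,8) for x,y in((117,127),(311,126),(122,472),(304,471))]; print(np.mean(d,0),np.arctan2(*(d[0]-d[2])[[1,0]]),np.arctan2(*(d[1]-d[3])[[1,0]]))
e=[g(x,y,78) for x,y in((155,113),(272,113))]; print(e, np.linalg.norm(e[0]-e[1]))
E
```

```text
[422.53626653 424.07771548   8.        ] [439.98880816 301.95227393   8.        ] 123.36618127697957 [431.26253734 363.0149947    8.        ] 1.7127419294239443
[431.45895258 362.57018542  86.        ] 1.7167069467728788 65.11673817238928
[431.29425121 362.82163708   8.        ] 1.709409678050481 1.7149372802385945
[array([411.79511021, 405.10043022,  78.        ]), array([438.74170075, 409.08809572,  78.        ])] 27.240048048472566
```

```bash
python3 - <<'E'
from h import *
s=st(); print(s['eef_pos'],s['tool_rot']); 
for z in (232,47.5): print(rel([431.35,362.8,z],s,.143))
E
```

```text
[441.94482427 302.94714824 230.78761503] [-1.57059502e+00 -8.45485041e-04  1.47649844e-01]
[-1.670e-01 -1.200e-01  6.076e+00  5.000e-03]
[-1.830e-01  1.833e+01  6.072e+00  5.000e-03]
```

```bash
python3 - <<'E'
from h import *
s=st(); p=ctrl.get_image('wrist'); save(p,'w6'); T=wristT(p,s); np.save('w6T.npy',T); print(s['eef_pos'])
im=cv2.imread('pics/w6.png'); cv2.imwrite('pics/w6z.png',cv2.resize(im[30:195,255:375],None,fx=3.6,fy=3.6,interpolation=cv2.INTER_CUBIC))
o=cv2.imread('pics/w5.png'); print(cv2.phaseCorrelate(cv2.cvtColor(o,6)[30:195,255:375].astype(np.float32),cv2.cvtColor(im,6)[30:195,255:375].astype(np.float32)))
X=np.array([431.4,362.8,8]); print(proj(p,X,np.load('w5T.npy')),proj(p,X,T))
E
```

```text
[441.94482427 302.94714824 230.78761503]
((1.0766902697051322, -0.5210908683196038), 0.8997590144475301)
[314.03565393 114.49430679] [315.1938423  113.87719103]
```

Emit:
{"name": "apply_moves", "arguments": {"motion": [[-0.1,0,4,0.005,8.5],[-0.18,2,6.07,0.005,8.5],[-0.18,7,6.07,0.005,8.5],[-0.18,11,6.07,0.005,8],[-0.18,14,6.07,0.005,7],[-0.18,16.5,6.07,0.005,6.5],[-0.18,18.3,6.07,0.005,6.5],[-0.18,18.3,6.07,0.005,6.5],[-0.18,18.3,6.07,0.005,6.5]]}}

```text
clock: 13.1
eef_pos: [431.5, 363.2, 48.1]
tool_rot: [-1.57, -0.001, 0.143]
force: [0.1, -0.1, 1.0]
width: 65.2
```

```bash
python3 - <<'E'
from h import *
s=st(); p=ctrl.get_image('wrist'); save(p,'w7'); print(s['clock'],s['eef_pos'],s['tool_rot'],s['width'],s['force'])
E
```

```text
13.1 [431.49060576 363.18774239  48.08252494] [-1.56989451e+00 -1.13088497e-03  1.42919252e-01] 65.15501916711253 [ 0.12691967 -0.14671394  0.96947229]
```

View pics/w7.png

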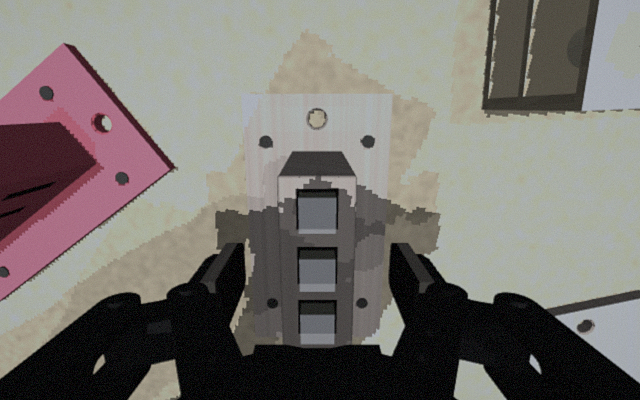

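The block at (316,230) is centred between the open fingers, so I'll close on it.

Emit:
{"name": "apply_moves", "arguments": {"motion": [[0,0,0,0,4],[0,0,0,0,2.5],[0,0,0,0,1.5],[0,0,0,0,1.5],[0,0,0,0,1.5],[0,0,0,0,1.5]]}}

```text
clock: 13.9
eef_pos: [431.7, 362.9, 48.0]
tool_rot: [-1.57, -0.001, 0.143]
force: [1.0, -0.9, 6.0]
width: 27.1
```

```bash
python3 - <<'E'
from h import *
s=st(); p=ctrl.get_image('wrist'); save(p,'w8'); T=wristT(p,s); np.save('w8T.npy',T);print(s['clock'],s['eef_pos'],s['tool_rot'],s['width'],s['force'])
E
```

```text
13.9 [431.69788968 362.89710727  48.03190489] [-1.57031698e+00 -1.38239310e-03  1.42757807e-01] 27.058123828536733 [ 1.04513279 -0.8543817   5.99509981]
```

View pics/w8.png

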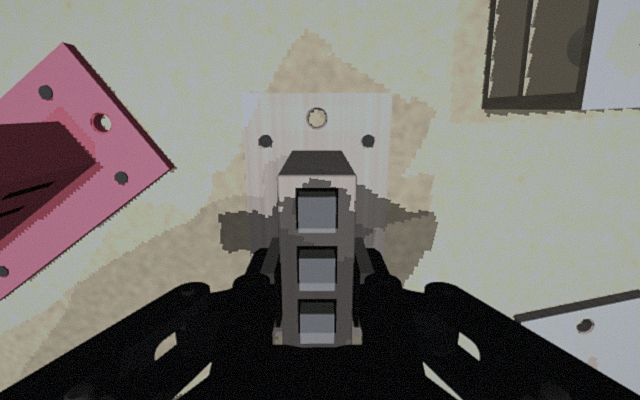

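```bash
python3 - <<'E'
from h import *
p=ctrl.get_image('wrist'); s=st(); T=np.load('w8T.npy'); im=cv2.imread('pics/w8.png')
cv2.imwrite('pics/w8z.png',cv2.resize(im[85:205,235:400],None,fx=4,fy=4,interpolation=cv2.INTER_CUBIC))
M=R.from_euler('xyz',s['tool_rot']).as_matrix()
for nm,u,v,z in (('hole',316.5,118,8),('s1',265.5,141,8),('s2',368,141,8),('c1',317,212,86),('c2',317.5,270,86),('c3',317,324,86)):
    X=atz(p,u,v,z,T); print(nm,X.round(1),(M.T@(X-s['eef_pos'])).round(2))
E
```

```text
hole [422.8 424.    8. ] [-0.24 40.08 61.75]
s1 [396.8 407.8   8. ] [-28.29  40.03  49.46]
s2 [452.6 415.9   8. ] [28.08 40.11 49.45]
c1 [427.  395.9  86. ] [ 2.000e-02 -3.794e+01  3.338e+01]
c2 [430.2 374.7  86. ] [  0.2  -37.95  11.94]
c3 [433.2 352.9  86. ] [ 3.000e-02 -3.796e+01 -1.007e+01]
```

View pics/w8z.png

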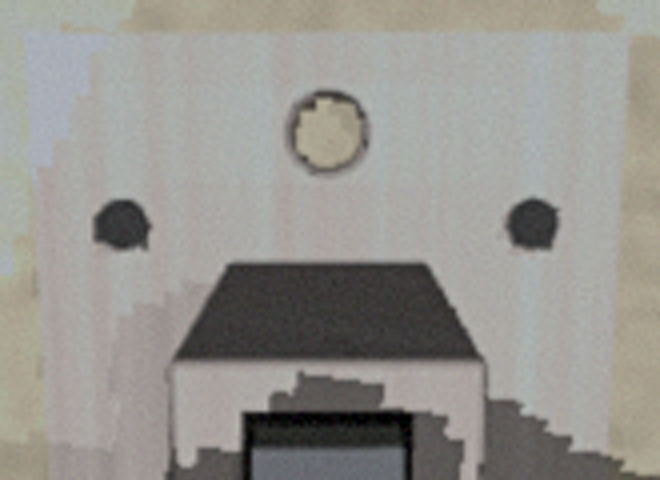

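```bash
python3 - <<'E'
from h import *
s=st(); print(s['eef_pos'])
print(rel([542.4,-214.8,290],s,-1.910))
E
```

```text
[431.7504566  362.88681357  48.04644636]
[  2.769 -24.219 -58.744   2.053]
```

Emit:
{"name": "apply_moves", "arguments": {"motion": [[0,-2,0,0,1.5],[0,-6,0,0,1.5],[0,-11,0,0,1.5],[0,-16,0,0,1.5],[0,-21,-1,0,1.5],[0.2,-24.2,-5,0.15,1.5],[0.5,-24.2,-10,0.32,1.5],[0.7,-24.2,-15,0.5,1.5],[0.9,-24.2,-20,0.67,1.5],[1.2,-24.2,-25,0.85,1.5],[1.4,-24.2,-30,1.02,1.5],[1.7,-24.2,-35,1.2,1.5],[1.9,-24.2,-40,1.37,1.5],[2.1,-24.2,-45,1.55,1.5],[2.4,-24.2,-50,1.72,1.5],[2.6,-24.2,-54,1.87,1.5],[2.7,-24.2,-57,1.98,1.5],[2.77,-24.2,-58.74,2.053,1.5],[2.77,-24.2,-58.74,2.053,1.5],[2.77,-24.2,-58.74,2.053,1.5]]}}

```text
clock: 16.5
eef_pos: [541.9, -212.5, 288.8]
tool_rot: [-1.573, 0.002, -1.907]
force: [-0.0, -0.4, -6.3]
width: 27.0
```

Emit:
{"name": "apply_moves", "arguments": {"motion": [[0,0,0,0,1.5],[0,0,0,0,1.5],[0,0,0,0,1.5]]}}

```text
clock: 16.88
eef_pos: [542.2, -214.4, 289.5]
tool_rot: [-1.571, 0.0, -1.909]
force: [-0.4, -1.4, -7.3]
width: 27.3
```

```bash
python3 - <<'E'
from h import *
s=st(); p=ctrl.get_image('wrist'); save(p,'w9'); T=wristT(p,s); np.save('w9T.npy',T);print(s['clock'],s['eef_pos'],s['tool_rot'],s['width'],s['force'])
print(rel([542.4,-214.8,290],s,-1.910))
print(proj(p,m2w(62,0,120,np.array([542.4,-214.8]),-.339),T))
p=ctrl.get_image('side'); save(p,'s9')
E
```

```text
16.875 [ 542.19141934 -214.4443988   289.47338738] [-1.57062941e+00  1.51879045e-04 -1.90929606e+00] 27.265027106942092 [-0.42468384 -1.36191107 -7.26078719]
[ 0.027 -0.053  0.031  0.001]
[317.47238726 112.31261888]
```

View pics/w9.png

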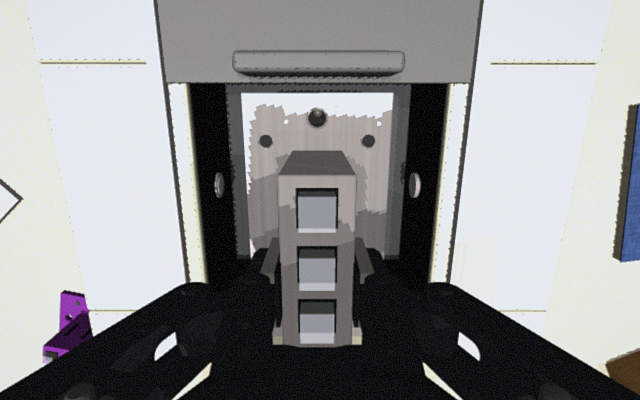

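View pics/s9.png

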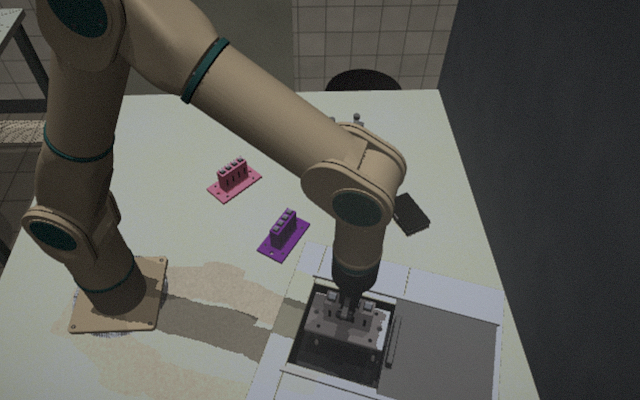

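```bash
python3 - <<'E'
from h import *
im=cv2.imread('pics/w9.png'); c=im[100:135,290:345].astype(float); c=np.clip(255*(c/255)**.5,0,255).astype(np.uint8)
cv2.imwrite('pics/w9z.png',cv2.resize(c,None,fx=14,fy=14,interpolation=cv2.INTER_CUBIC))
E
```

```text
(no output)
```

View pics/w9z.png

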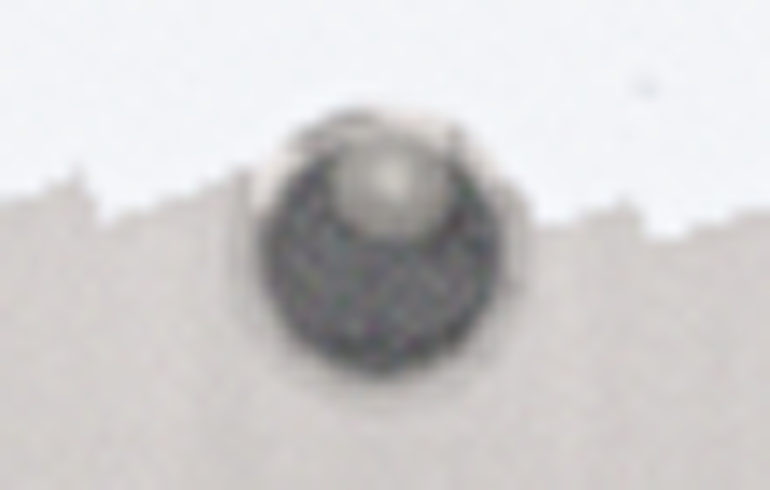

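The pin shows through the rear hole at (317.4,112.6), against a prediction of (317.5,112.3), so the alignment is good to about 0.5 mm. I'll descend to just above the pins.

Emit:
{"name": "apply_moves", "arguments": {"motion": [[0.03,2,0.03,0.001,1.5],[0.03,4.5,0.03,0.001,1.5],[0.03,7,0.03,0.001,1.5],[0.03,9,0.03,0.001,1.5],[0.03,10.5,0.03,0.001,1.5],[0.03,11.3,0.03,0.001,1.5],[0.03,11.3,0.03,0.001,1.5],[0.03,11.3,0.03,0.001,1.5],[0.03,11.3,0.03,0.001,1.5],[0.03,11.3,0.03,0.001,1.5]]}}

```text
clock: 18.23
eef_pos: [542.6, -215.3, 176.8]
tool_rot: [-1.57, 0.0, -1.911]
force: [1.1, -0.3, -6.5]
width: 27.1
```

```bash
python3 - <<'E'
from h import *
s=st(); p=ctrl.get_image('wrist'); save(p,'w10'); T=wristT(p,s); np.save('w10T.npy',T);print(s['clock'],s['eef_pos'],s['tool_rot'],s['width'],s['force'])
print(rel([542.4,-214.8,148],s,-1.910))
print(proj(p,m2w(62,0,120,np.array([542.4,-214.8]),-.339),T), proj(p,s['eef_pos']+R.from_euler('xyz',s['tool_rot']).apply([0,40,62.]),T))
im=cv2.imread('pics/w10.png'); c=im[100:135,290:345].astype(float); c=np.clip(255*(c/255)**.5,0,255).astype(np.uint8)
cv2.imwrite('pics/w10z.png',cv2.resize(c,None,fx=14,fy=14,interpolation=cv2.INTER_CUBIC))
E
```

```text
18.225 [ 542.60409918 -215.30246616  176.78864601] [-1.56989401e+00  4.20473942e-05 -1.91100650e+00] 27.1305029177049 [ 1.05373602 -0.32261598 -6.53710729]
[-4.000e-02  2.879e+00 -3.900e-02 -1.000e-03]
[316.43249178 116.39373494] [317.27689236 116.44596396]
```

View pics/w10z.png

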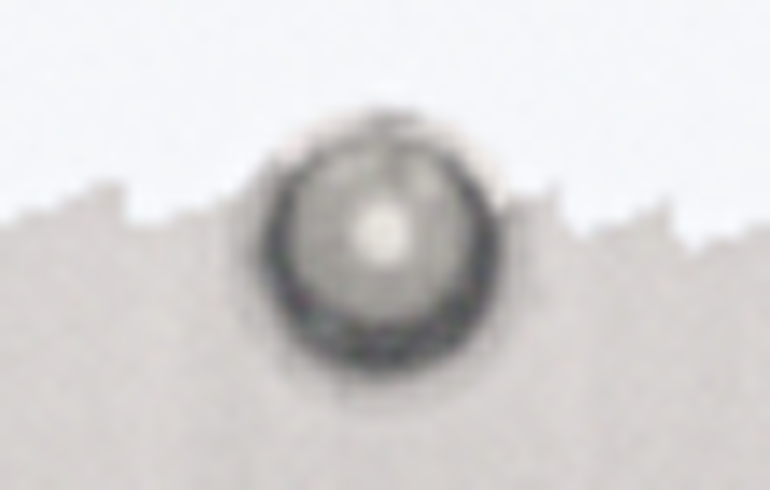

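The nose sits in the middle of the hole, at (380,235) against the hole centre (381,243) in the zoomed view. Going down slowly.

Emit:
{"name": "apply_moves", "arguments": {"motion": [[0,0.4,0,0,1.5],[0,0.8,0,0,1.5],[0,1.2,0,0,1.5],[0,1.6,0,0,1.5],[0,1.9,0,0,1.5],[0,2.2,0,0,1.5],[0,2.4,0,0,1.5],[0,2.6,0,0,1.5],[0,2.6,0,0,1.5],[0,2.6,0,0,1.5]]}}

```text
clock: 19.52
eef_pos: [542.4, -215.2, 150.4]
tool_rot: [-1.571, 0.0, -1.911]
force: [-1.2, -0.9, -7.3]
width: 27.0
```

```bash
python3 - <<'E'
from h import *
s=st(); p=ctrl.get_image('wrist'); save(p,'w11'); print(s['clock'],s['eef_pos'],s['tool_rot'],s['width'],s['force'],s['torque'])
im=cv2.imread('pics/w11.png'); c=im[100:135,290:345].astype(float); c=np.clip(255*(c/255)**.5,0,255).astype(np.uint8)
cv2.imwrite('pics/w11z.png',cv2.resize(c,None,fx=14,fy=14,interpolation=cv2.INTER_CUBIC))
E
```

```text
19.525 [ 542.39301143 -215.24088589  150.41918121] [-1.57062599e+00  1.55501563e-05 -1.91102330e+00] 26.979885991333248 [-1.18402366 -0.90551763 -7.34052646] [ 0.04424456 -0.00090543  0.02551286]
```

View pics/w11z.png

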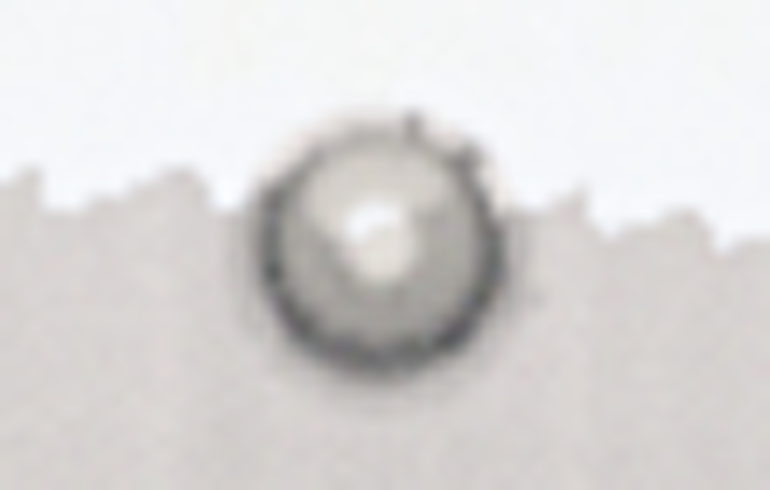

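Emit:
{"name": "apply_moves", "arguments": {"motion": [[0,0.08,0,0,1.5],[0,0.14,0,0,1.5],[0,0.2,0,0,1.5],[0,0.25,0,0,1.5],[0,0.25,0,0,1.5],[0,0.25,0,0,1.5]]}}

```text
clock: 20.32
eef_pos: [542.3, -215.3, 148.1]
tool_rot: [-1.571, 0.0, -1.911]
force: [-0.5, -0.2, -3.2]
width: 27.2
```

Emit:
{"name": "apply_moves", "arguments": {"motion": [[0,0.05,0,0,1.5],[0,0.08,0,0,1.5],[0,0.08,0,0,1.5],[0,0.08,0,0,1.5]]}}

```text
clock: 20.82
eef_pos: [542.3, -215.2, 148.1]
tool_rot: [-1.57, 0.0, -1.911]
force: [-4.0, 1.7, 5.5]
width: 27.1
```

Emit:
{"name": "apply_moves", "arguments": {"motion": [[0,-0.02,0,0,2.8],[0,-0.02,0,0,4],[0,-0.02,0,0,5.5],[0,-0.02,0,0,6],[0,-0.02,0,0,6]]}}

```text
clock: 21.45
eef_pos: [542.5, -215.3, 147.2]
tool_rot: [-1.571, 0.0, -1.911]
force: [0.5, -0.2, -0.0]
width: 59.9
```

```bash
python3 - <<'E'
from h import *
s=st(); p=ctrl.get_image('wrist'); save(p,'w12'); print(s['clock'],s['eef_pos'],s['tool_rot'],s['width'],s['force'],s['torque'])
E
```

```text
21.45 [ 542.47077962 -215.27042676  147.21088849] [-1.57054769e+00  1.88679349e-06 -1.91102504e+00] 59.941765712684905 [ 0.52091265 -0.20213324 -0.00080779] [-0.02127888 -0.04926434 -0.00128283]
```

View pics/w12.png

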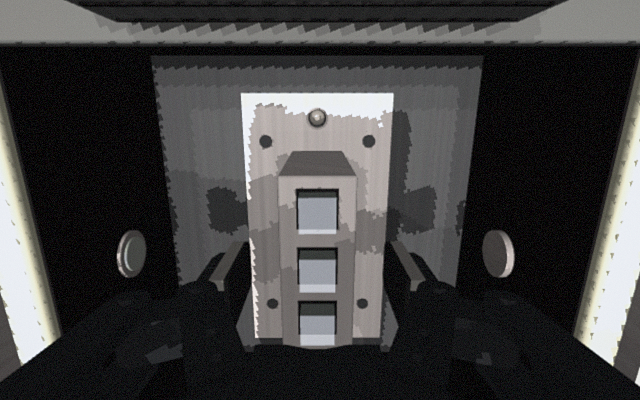

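Emit:
{"name": "apply_moves", "arguments": {"motion": [[0,-2,0,0,6],[0,-5,0,0,6],[0,-10,0,0,6],[0,-15.5,0,0,4],[0,-15.5,0,0,0],[0,-15.5,0,0,0],[0,-15.5,0,0,0],[0,-15.5,0,0,0]]}}

```text
clock: 22.5
eef_pos: [541.8, -215.0, 300.9]
tool_rot: [-1.573, -0.0, -1.911]
force: [-0.2, -0.5, -0.4]
width: 0.2
```

```bash
python3 - <<'E'
from h import *
s=st(); p=ctrl.get_image('wrist'); save(p,'w13'); T=wristT(p,s); print(s['clock'],s['eef_pos'],s['tool_rot'],s['width'],s['force'])
for q in ["cover_grip","holder_mid","holder_foot","pin_rear"]:
    for d in ctrl.mark_of(p,q)[:2]: print(q,np.round(d['location'],1),round(d['confidence'],2),proj(p,d['location'],T).round())
p=ctrl.get_image('side'); save(p,'s13')
for q in ["cover_grip","holder_mid","holder_foot"]:
    for d in ctrl.mark_of(p,q)[:2]: print(q,np.round(d['location'],1),round(d['confidence'],2),proj(p,d['location']).round())
E
```

```text
22.5 [ 541.75588603 -214.97585213  300.87502568] [-1.57335808e+00 -3.79496841e-05 -1.91098604e+00] 0.1876742167373434 [-0.20803687 -0.49851155 -0.40866183]
cover_grip [ 629.4 -246.   211.9] 0.64 [317.  65.]
pin_rear [ 601.6 -237.5  123.2] 0.61 [318. 110.]
cover_grip [ 630.5 -245.8  211.2] 0.73 [393. 341.]
holder_mid [267.1 361.9  43.5] 0.73 [233. 173.]
holder_mid [415.5 155.9  43.9] 0.64 [284. 228.]
holder_foot [ 538.8 -216.9   98. ] 0.97 [342. 351.]
holder_foot [413.7 163.    3.1] 0.92 [284. 234.]
```

View pics/w13.png

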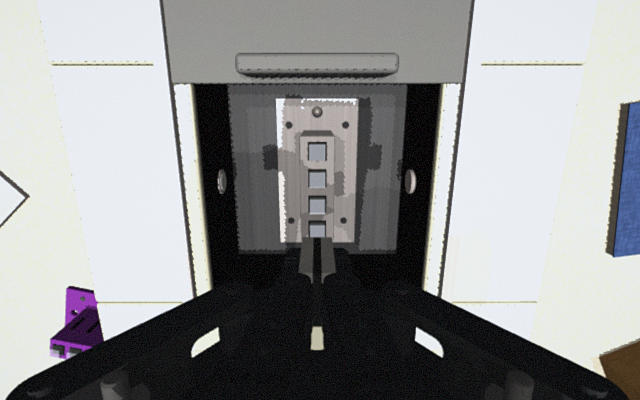

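View pics/s13.png

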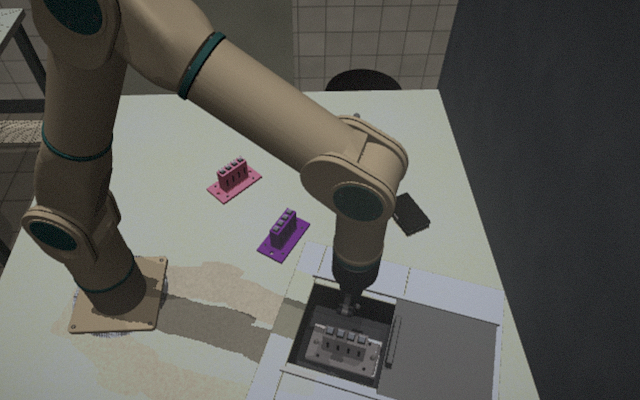

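The holder is seated at (317,170): the rear pin shows in its hole at (317,112) and the plate is square in the compartment. Now I'll go behind the bar and slide the cover shut.

Emit:
{"name": "apply_moves", "arguments": {"motion": [[0,0,5,0,0],[0,0,10,0,0],[0,0,13,0,0],[0,0,13,0,0],[0,4,13,0,0],[0,7.5,13,0,0],[0,9,13,0,0],[0,9,13,0,0],[0,9,13,0,0],[0,9,13,0,0]]}}

```text
clock: 24.2
eef_pos: [665.7, -259.0, 214.0]
tool_rot: [-1.568, -0.0, -1.911]
force: [-0.3, -0.1, 0.5]
width: -0.2
```

```bash
python3 - <<'E'
from h import *
s=st(); p=ctrl.get_image('wrist'); save(p,'w14'); print(s['clock'],s['eef_pos'],s['tool_rot'],s['width'],s['force'])
c=np.array([np.cos(-.339),np.sin(-.339)]); print('machine x',(s['eef_pos'][:2]-[542.4,-214.8])@c)
E
```

```text
24.2 [ 665.6913232  -258.97170931  213.95530313] [-1.56793367e+00 -4.07253922e-05 -1.91103725e+00] -0.2315848730602268 [-0.31037942 -0.13923135  0.52805809]
machine x 130.96357255647047
```

View pics/w14.png

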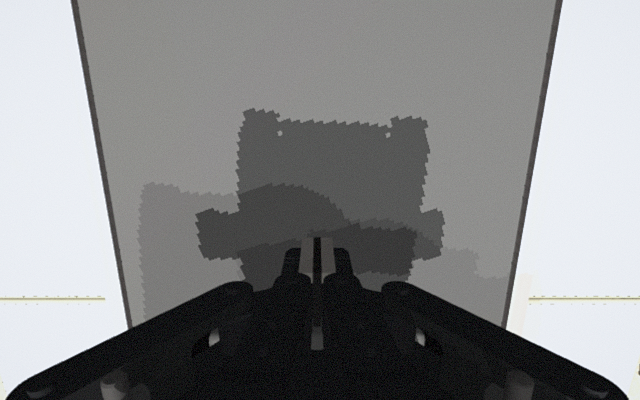

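Emit:
{"name": "apply_moves", "arguments": {"motion": [[0,0.2,-1,0,0],[0,0.2,-1.6,0,0],[0,0.2,-2.4,0,0],[0,0.2,-3.4,0,0],[0,0.2,-4.6,0,0],[0,0.2,-5.8,0,0],[0,0.2,-7,0,0],[0,0.2,-8.2,0,0],[0,0.2,-9.4,0,0],[0,0.2,-10.6,0,0],[0,0.2,-11.8,0,0],[0,0.2,-13,0,0],[0,0.2,-14.2,0,0],[0,0.2,-15.4,0,0],[0,0.2,-16.6,0,0],[0,0.2,-17.6,0,0],[0,0.2,-18.4,0,0],[0,0.2,-19,0,0],[0,0.2,-19.4,0,0],[0,0.2,-19.4,0,0]]}}

```text
clock: 26.75
eef_pos: [481.4, -193.5, 210.1]
tool_rot: [-1.572, 0.0, -1.911]
force: [-0.4, 0.4, -1.9]
width: 0.1
```

```bash
python3 - <<'E'
from h import *
s=st(); p=ctrl.get_image('wrist'); save(p,'w15'); T=wristT(p,s);print(s['clock'],s['eef_pos'],s['tool_rot'],s['width'],s['force'])
c=np.array([np.cos(-.339),np.sin(-.339)]); print('machine x',(s['eef_pos'][:2]-[542.4,-214.8])@c)
for n in 'wrist','top':
  if n=='top': p=ctrl.get_image('top'); T=None; save(p,'t15')
  for d in ctrl.mark_of(p,'cover_grip')[:2]: print(np.round(d['location'],1),round(d['confidence'],2),'mx',(d['location'][:2]-np.array([542.4,-214.8]))@c)
E
```

```text
26.75 [ 481.41393961 -193.48299624  210.1483137 ] [-1.57203083e+00  2.81832594e-04 -1.91106586e+00] 0.05864643450015037 [-0.38469191  0.39426952 -1.92230139]
machine x -64.60404762196015
[ 469.  -186.1  213.1] 0.71 mx -78.76665350368157
```

View pics/w15.png

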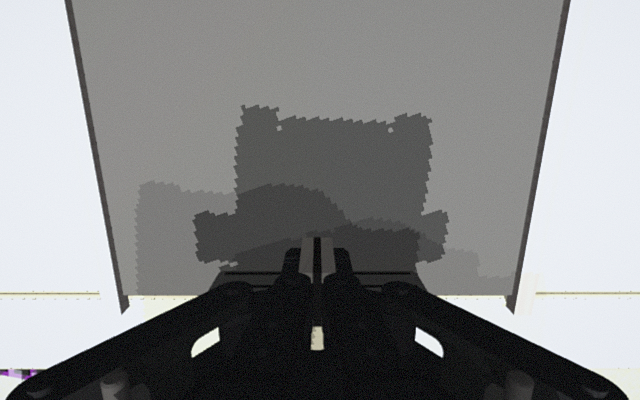

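Emit:
{"name": "apply_moves", "arguments": {"motion": [[0,0,-0.2,0,0],[0,0,-0.4,0,0],[0,0,-0.6,0,0],[0,0,-0.7,0,0],[0,0,-0.8,0,0],[0,0,-0.9,0,0],[0,0,-0.95,0,0],[0,0,-0.95,0,0],[0,0,-0.95,0,0]]}}

```text
clock: 28.08
eef_pos: [473.8, -190.9, 210.3]
tool_rot: [-1.569, 0.0, -1.911]
force: [4.7, -0.8, -4.5]
width: -0.1
```

```bash
python3 - <<'E'
from h import *
s=st(); print(s['clock'],s['eef_pos'],s['force'])
c=np.array([np.cos(-.339),np.sin(-.339)]); print('machine x',(s['eef_pos'][:2]-[542.4,-214.8])@c,'F',s['force'][:2]@c)
E
```

```text
28.075 [ 473.83242858 -190.91175223  210.31457821] [ 4.65453751 -0.80677236 -4.47245233]
machine x -72.60912948320443 F 4.657924430002473
```

Emit:
{"name": "apply_moves", "arguments": {"motion": [[0,0,-0.1,0,0],[0,0,-0.2,0,0],[0,0,-0.2,0,0],[0,0,-0.2,0,0]]}}

```text
clock: 28.58
eef_pos: [473.9, -190.9, 210.5]
tool_rot: [-1.565, -0.0, -1.911]
force: [8.5, -2.2, -6.1]
width: 0.0
```

The force rises with no further motion, so the cover is against its stop. I'll back off, rise and check.

Emit:
{"name": "apply_moves", "arguments": {"motion": [[0,0,0.5,0,0],[0,0,1.5,0,0],[0,-3,1.5,0,0],[0,-8,0,0,0],[0,-12,-5,0,0],[0,-12,-10,0,0],[0,-12,-10,0,0],[0,-12,-10,0,0],[0,-12,-10,0,0]]}}

```text
clock: 29.7
eef_pos: [377.8, -157.0, 330.0]
tool_rot: [-1.571, -0.0, -1.911]
force: [0.7, -0.7, -0.7]
width: 0.4
```

```bash
python3 - <<'E'
from h import *
s=st(); p=ctrl.get_image('wrist'); save(p,'w16'); T=wristT(p,s);print(s['clock'],s['eef_pos'],s['force'])
c=np.array([np.cos(-.339),np.sin(-.339)])
for n in 'wrist','top','side':
  if n!='wrist': p=ctrl.get_image(n); T=None; save(p,n+'16')
  for d in ctrl.mark_of(p,'cover_grip')[:2]: print(n,np.round(d['location'],1),round(d['confidence'],2),'mx',(d['location'][:2]-np.array([542.4,-214.8]))@c)
  for q in ['film_mid','cellbox','washbottle','rack']:
    for d in ctrl.mark_of(p,q)[:1]: print(n,q,np.round(d['location'],1),round(d['confidence'],2))
E
```

```text
29.7 [ 377.79345331 -156.98150461  330.01635285] [ 0.73021962 -0.67444326 -0.73785621]
wrist [ 457.5 -187.6  213.9] 0.98 mx -89.1133455810058
top [ 459.5 -185.5  214.1] 0.75 mx -87.92551297749722
top film_mid [633.6 262.5  41.1] 0.8
top cellbox [7.625e+02 2.179e+02 6.000e-01] 0.81
top washbottle [409.6 572.2   2.1] 0.62
top rack [589.7 504.9   1.7] 0.96
side [ 457.2 -186.8  211.5] 0.63 mx -89.6623072220732
side [410.7 567.7  -2.1] 0.36 mx -384.42046133295685
side film_mid [635.1 259.   45.2] 0.75
side cellbox [767.7 212.   -0.9] 0.85
side rack [585.7 502.    1.5] 0.9
```

View pics/w16.png

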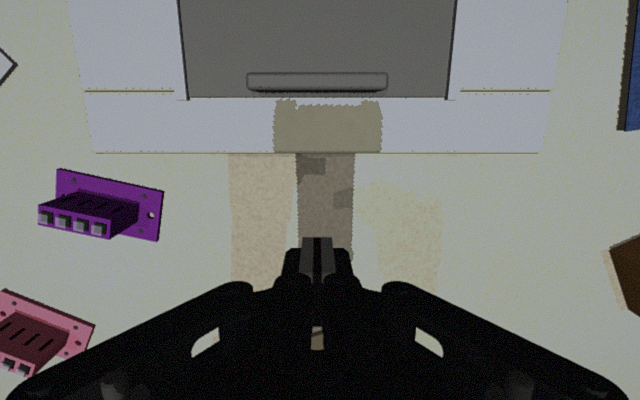

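View pics/side16.png

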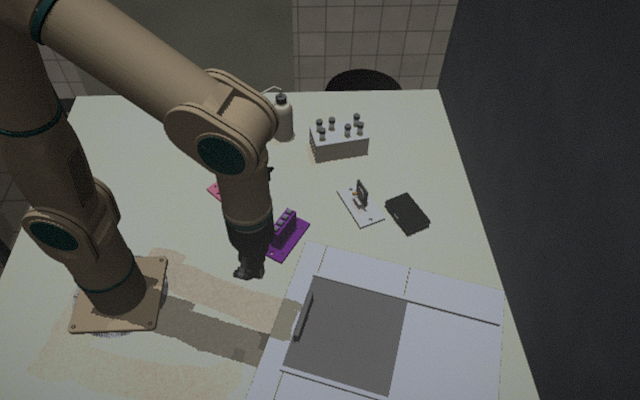

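The cover is shut, with its bar about 89 mm before the seat (90 mm when fully shut). The mouth is covered, the bystanders haven't moved and the robot is clear of everything. Handing in.

```bash
python3 -c "
from cell import ctrl
print(ctrl.finish_job())"
```

```text
the job is handed in; nothing more can be done
None
```

The holder is seated on the pins with the cover shut over it, and I handed the job in at about 30 s. `finish_job` gives no verdict, so the checks below are all I have.

**What I did:** I pushed the cover right back. I then gripped the white four-cell holder across its block, carried it upright and lowered it slowly over the pins until it touched down. I released it and pushed the cover shut against its stop.

**Last checks:**
- **Holder:** It touched down with the TCP at 148.1 mm, exactly 100 mm above its height on the bench, so it is fully down. The wrist picture showed the rear pin in its hole and the plate square. The front pin was hidden, so I did not check it directly. The wrist force was about 5 N at touchdown.
- **Cover:** The three cameras put the bar 88 to 90 mm before the seat, where fully shut is 90 mm. When I pushed further, the force rose from about 5 to 9 N without any movement.
- **Bystanders:** The film holder, cell case, wash bottle and rack are where they started, within the few millimetres the networks can resolve.
- **Robot:** The arm is clear of everything.

No check failed. The small disagreements were a 1 to 2 mm spread in the camera estimates of the seat and of the distance between the pins (125 to 126 mm measured, 124 mm given). I settled those by looking at the pin through the hole before lowering.

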